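Shut the cell case and lock its quarter-turn stud

ROBOT

A 7-joint arm with a two-finger parallel gripper is mounted at the origin on a cart in front of the work surface, level with it; the furniture and walls round the work are solid. World frame = base frame: x ahead of the robot, y to its left, z up, the work surface at z = 0. Lengths are in m, angles in rad, forces in N, time in s.
With the tool pointing down it reaches from about 0.425 to 0.925 m from the base axis. Payload 6.8 kg.
Tool frame: the origin (TCP) lies midway between the tips of the shut fingers; the grasp point (between the pads) lies 19 mm behind it; z points along the fingers, y is the line along which they close (so a half turn about z gives the same grasp; the last joint's range is limited). The gripper opens to 85 mm and grips with 20 to 120 N. Pads are 22 mm wide; open, the fingers measure 114 mm over their backs; the gripper's body (76 mm by 85 mm) begins 54 mm behind the grasp point. The pads swing forward as they close: fully open they stand 13 mm farther back than shut.
Start: joints at [-1.34, 0.477, 0.022, 1.555, -0.011, 1.109, -0.083], TCP at [0.224, 0.637, 0.231] pointing down, gripper open.
Joint ranges: [-2.96, 2.96], [-0.34, 2.1], [-1.41, 1.46], [0.24, 2.44], [-1.37, 4.51], [0.17, 1.92], [-2.96, 2.96]. Speed limits (rad/s): [2.39, 2.39, 3.14, 3.14, 3.14, 3.14, 3.14].

INTERFACE

Orientations are given as a rotation vector (axis times angle).
In Python, from bench import get_obs, grab_frame, camera_params, r gives the robot as it stands.
- The arm moves only by the shell command python3 -m jog 'ROWS' [FORCE]. ROWS is JSON, a list of rows, each an object of numbers: "rx", "ry", "rz": the turn, a rotation vector about the world's x, y, z scaled (see below); "x", "y", "z": the shift along the world's x, y, z scaled (see below); "jaw": the opening, from -1 (shut) to 1 (fully open). In form: [{"rx": .., "ry": .., "rz": .., "x": .., "y": .., "z": .., "jaw": ..}, ...]. A call has 1 to 8 rows; each row shifts and turns the commanded pose from where the row before left it; what a row does not reach is not made up. The controller multiplies each number of a shift by 60 mm and each number of a turn by 10 degrees. A row lasts 1/8 s, in which the tool goes at most 62.5 mm and 10.7 degrees, less where a joint would pass 70% of its speed; a pose out of reach is approached as far as the arm can. A call with a number of a shift or a turn outside -1 to 1 is refused whole. A call with a gripper value outside its range is refused whole. The fingers move at their own pace and stop on an object; FORCE is the grip in N (left out, the last holds). Time passes only in rows, so rows that do not move let the fingers close. It gives the time, the measured TCP pose, the force, the opening and the grip force at its end, in the units of the state.
- get_obs(): the state, without advancing time (a new reading comes with each control period).
- grab_frame(name): name is "scene" or "side" or "wrist"; returns the picture (480x640x3 uint8, red, green, blue); there is no depth.
- camera_params(name): a dict with "fx", "fy", "cx", "cy" (pixels), "R" (3x3) and "t" (3): a world point X has camera coordinates R X + t. Camera axes: x right, y down, z forward; pixel columns grow to the right and rows downward; lengths in m; the calibration is good to about 2 mm. A picture is of the moment at which its call begins: read the wrist's pose just before it. camera_params takes no time and is no camera call; for the wrist camera it gives the pose at the moment of the call.
- r.hand_in(): hands the job in; it is judged then, once.
The state is a dict: "clock": time; "joints": joint angles; "qvel": joint speeds; "tau": joint torques, N m; "tcp_pos": TCP position; "orientation": TCP orientation; "contact_force": force on the tool from outside, world axes, zero at the start; "moment": the same for the moment, N m; "grip_width": finger opening in m; "gripper_force": force on a finger pad.
Only numpy, scipy, OpenCV 4.12 (cv2) and the standard library are available. Lean on these libraries where they do the work, as an engineer would, in place of code of your own. Each camera call takes 0.05 s, during which the arm holds its last target. There are 200 camera calls.

TASK

Swing the lid of the open cell case down until it is shut, without slamming it, then press its orange wing knob down just far enough to free it and turn it a quarter turn clockwise (seen from above), so that its pin drops into the locked detent and the wing stays across the lid, pointing at the green dots, when you let go. How deep the knob must be pressed differs from case to case, so go by feel and press gently: never ram the stud hard on to its bottom stop or force it round. Leave the bottles, the timer and the marker where they are.

Things in the scene. Friction and masses are not known exactly. Their poses are not given: they have to be found in the camera images.
- case: Grey metal case, 150 (x) x 170 (y) x 80 mm high, heavy and immovable, holding a glass cell and a dropper bottle in foam. Origin: centre of its underside; z up, +x towards the hinge side (far from the robot), -x towards its front.
- hinge (a point): Point on the lid's hinge line, at its middle: 75 mm towards the case's +x and 80 mm above its origin. The line runs along the case's y axis.
- lid (a joint): Angle of the blue lid: 0 shut, grows as it opens (at 1.2 nearly upright, its outer face with the knob looking away from the robot). A stiff hinge (0.75 N m of friction) holds it where it is left. The lid is 155 mm long from the hinge line, 170 mm wide and 10 mm thick; its underside passes through the hinge line.
- lid_tab (a point): Middle of the tab at the lid's free edge, on its outer (upper) face, 165 mm from the hinge line. The tab is 60 mm wide and reaches from 153 to 177 mm from the hinge line. Moves with the lid. Its x axis lies along the lid towards the hinge, its z axis is the outward normal.
- knob_grip (a point): Centre of the orange wing of the knob: a bar 46 mm long (its x axis), 12 mm thick (y, grip it across this), 28 mm high (z), on a 14 mm stem. With the lid shut and the knob up it is on the stud axis, 43 mm above the lid's upper face, 105 mm from the hinge line (30 mm in front of the case's origin). A 22 mm hub under the wing begins 24 mm above the lid. Moves with lid and knob.
- knob (a joint): Turn of the knob: about 0 unlocked (wing along the case's x, pointing at two white dots), grows clockwise seen from above; pi/2 is the locked detent (wing along the case's y, pointing at two green dots). It turns easily when free (0.03 N m). Stops block it beyond about 1.75 and, when pressed, below -0.15.
- stud_push (a joint): How far the knob is pressed down (m): 0 up, at most 0.026. A spring pushes it up: 3 N at 0, 0.2 N more for each mm (damped, so it rises gently). Pressing with 9 to 11 N in all always frees the pin, just touches the rubber bottom stop (see the clip) and is safe. Let go after the quarter turn, the spring lifts it 3 to 7 mm into the detent (play 0.12 rad).
- shank: Steel shank below the knob, with a cross pin 26 mm long and 6 mm thick parallel to the wing, 36 mm below the lid's underside. Origin on the stud axis at the lid's upper face when the knob is up; turns with the knob.
- clip: Aluminium receptacle, 52 mm square, under the stud; key slot along the case's x, which the unlocked pin enters as the lid shuts. Origin on the stud axis, 6 mm above the case's origin. The height of the nut inside is unseen and differs by 14 mm: the pin is free to turn once pressed 3 to 17 mm; 1.5 mm deeper it meets a rubber stop (16 N per mm). Over 14 N of pin on nut is too much.
- amber_bottle: Amber sample bottle with black cap, 51 mm across, 109 mm high; bystander. Origin: centre of its underside.
- red_dropper: White dropper bottle with red cap, 31 mm across, 62 mm high; bystander. Origin: centre of its underside.
- timer: White kitchen-type timer, 66 x 66 x 21 mm, lying flat; bystander. Origin: centre of its underside.
- red_marker: White marker pen with red cap, 130 mm long, 13 mm thick, lying; bystander. Origin: centre of its underside.

How it is judged:
By the outcome, as a careful person would: the job done as asked, in the order asked, and still so for the second after the job is handed in, with the robot touching nothing.
It also fails if it takes over 70 s, if anything falls off the work surface, if the arm or the gripper's body presses on something with over 40 N, if the wrist force passes 120 N, or if a joint passes its speed limit or range.

## Working session

There is one attempt and no reset: what is moved stays moved. The work goes in short steps, Python scripts to look and compute and a shell command to move; the robot and the scene stay as the last step left them, time stands still between calls to the robot, and variables do not carry over. Pictures are saved under pics/ and viewed, at most 10 in all, crops included, and the job is handed in when it is done.

```bash
mkdir -p pics; cat > h.py <<'E'
from bench import get_obs, grab_frame, camera_params, r
import numpy as np, cv2
def ray(cam,u,v):
    c=camera_params(cam);R=np.array(c["R"]);t=np.array(c["t"])
    o=-R.T@t; d=R.T@np.array([(u-c["cx"])/c["fx"],(v-c["cy"])/c["fy"],1]); return o,d/np.linalg.norm(d)
def plane(cam,u,v,z):
    o,d=ray(cam,u,v); return o+d*(z-o[2])/d[2]
def tri(a,b):
    (o1,d1),(o2,d2)=ray(*a),ray(*b)
    s=np.linalg.lstsq(np.c_[d1,-d2],o2-o1,rcond=None)[0]
    p,q=o1+d1*s[0],o2+d2*s[1]; return (p+q)/2,np.linalg.norm(p-q)
def proj(cam,X):
    c=camera_params(cam);p=np.array(c["R"])@X+np.array(c["t"]);return p[0]/p[2]*c["fx"]+c["cx"],p[1]/p[2]*c["fy"]+c["cy"]
E
python3 - <<'E'
from h import *
for n in("scene","side"):
    cv2.imwrite(f"pics/{n}0.png",grab_frame(n)[:,:,::-1]); o,d=ray(n,320,240);print(n,o,d)
o=get_obs();print(o)
E
```

```text
scene [-0.00839583 -0.36335157  0.72725833] [ 0.61098655  0.45266071 -0.64945648]
side [0.48196447 0.84341181 0.81202449] [ 0.08795755 -0.74297025 -0.66351991]
{'clock': 0.1, 'joints': array([-1.34011014,  0.47773429,  0.02233944,  1.55634165, -0.01152628,
        1.10928239, -0.08310565]), 'qvel': array([-5.81656186e-05, -1.22761021e-03,  5.84418144e-04, -1.28762986e-03,
       -5.64732172e-04, -1.04520035e-03,  2.91835407e-04]), 'tau': array([ 3.22032633e-03, -5.97759998e+01,  1.61317762e+00, -2.81955868e+01,
        1.28494235e-02,  4.96165449e-03,  1.91726025e-05]), 'tcp_pos': array([0.22415718, 0.63613649, 0.23041617]), 'orientation': array([-5.29583091e-01, -3.09644835e+00,  2.55675941e-03]), 'contact_force': array([-0.54869962,  0.22811621,  0.83514879]), 'moment': array([0.06873989, 0.00173916, 0.00750806]), 'gripper_force': 0.0, 'grip_width': 0.08542549669396238}
```

View pics/scene0.png

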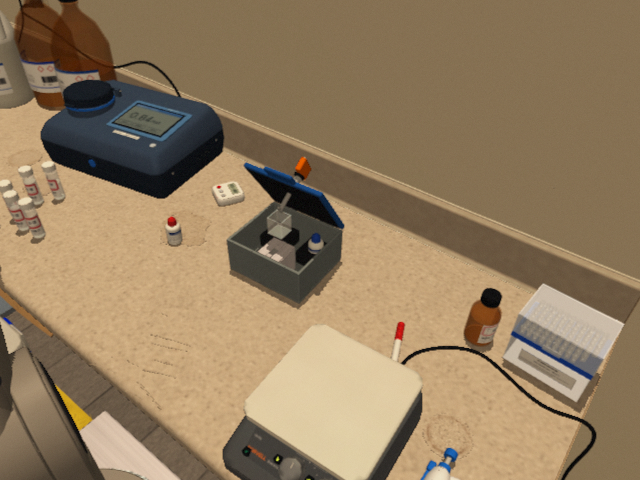

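View pics/side0.png

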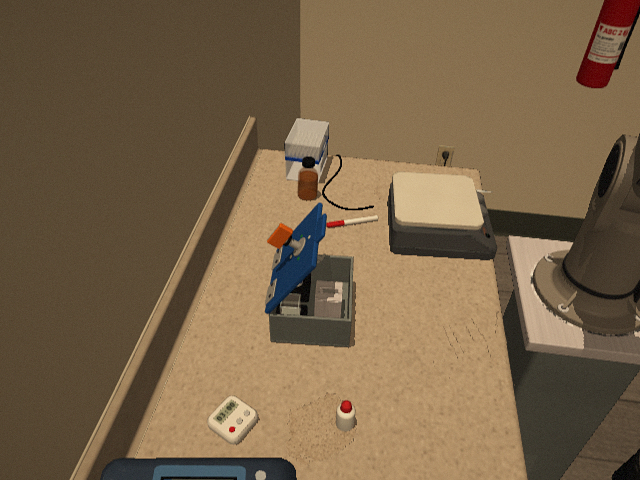

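The scene view shows the open case with its front bottom corners near (232,262), (300,300) and (340,262), and the orange knob at (302,168). The side view shows the case's +y face with its bottom edge from (271,342) to (352,346), and the knob at (281,236). I'll zoom in on both.

```bash
python3 - <<'E'
from h import *
a=cv2.imread("pics/scene0.png")[150:310,220:353];b=cv2.imread("pics/side0.png")[200:360,245:378]
cv2.imwrite("pics/z.png",cv2.resize(np.hstack([a,b]),None,fx=3,fy=3,interpolation=cv2.INTER_CUBIC))
E
```

```text
(no output)
```

View pics/z.png

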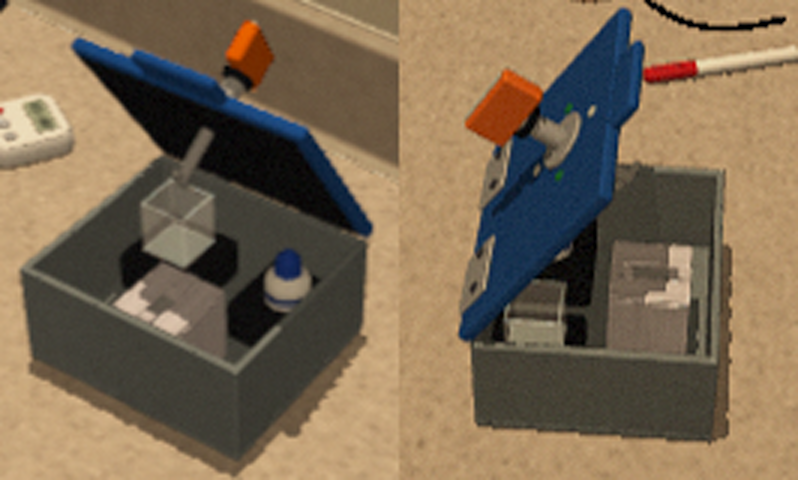

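The left crop shows the rim corners at scene (228,239) and (299,274) and the lid's free corners at (245,164) and (322,194). The right crop shows rim corners at side (350,320), (269,316) and (353,257), and lid free corners at (314,268) and (321,205).

```bash
python3 - <<'E'
from h import *
np.set_printoptions(precision=4,suppress=True)
for n,u,v,z in [("scene",228,239.3,.08),("scene",299,274,.08),("scene",342,230,.08),("scene",229.3,272.7,0),("scene",299,302.7,0),
 ("side",350.3,320,.08),("side",269.3,316,.08),("side",352.7,256.7,.08),("side",349.7,346,0),("side",271.3,341.3,0)]: print(n,u,v,plane(n,u,v,z))
print("free+y",*tri(("scene",245,164),("side",313.7,268)));print("free-y",*tri(("scene",321.7,194),("side",321.3,205)))
print("tab",*tri(("scene",279.3,175),("side",322.7,227.3)))
c=[]
for n in("scene","side"):
    i=cv2.cvtColor(cv2.imread(f"pics/{n}0.png"),cv2.COLOR_BGR2HSV);m=cv2.inRange(i,(6,200,120),(14,255,255));m[:150]=0;m[:, :220]=0;m[:,350:]=0;m[280:]=0
    k,l,s,ce=cv2.connectedComponentsWithStats(m);j=1+np.argmax(s[1:,4]);c.append((n,*ce[j]));print(s[j],ce[j])
print("knob",*tri(*c))
E
```

```text
scene 228 239.3 [0.4927 0.2257 0.08  ]
scene 299 274 [0.5037 0.0605 0.08  ]
scene 342 230 [0.6512 0.0725 0.08  ]
scene 229.3 272.7 [0.4834 0.2236 0.    ]
scene 299 302.7 [0.5072 0.0641 0.    ]
side 350.3 320 [0.4956 0.229  0.08  ]
side 269.3 316 [0.6408 0.2428 0.08  ]
side 352.7 256.7 [0.5065 0.0635 0.08  ]
side 349.7 346 [0.4922 0.2254 0.    ]
side 271.3 341.3 [ 0.6413  0.2379 -0.    ]
free+y [0.5634 0.2363 0.208 ] 0.0016042653005052347
free-y [0.5744 0.0686 0.209 ] 0.003121932104930248
tab [0.5602 0.1493 0.2223] 0.00023908903976091713
[295 157  11  14  86] [300.3953 163.6628]
[267 224  26  24 338] [279.6982 235.6243]
knob [0.6342 0.1624 0.2039] 0.00027460833170842925
```

```bash
python3 -m jog '[{"x":0.75,"y":-0.9,"z":0.3,"rz":0.3,"jaw":-1},{"x":0.75,"y":-1,"z":0.3,"rz":0.3},{"x":0.75,"y":-1,"z":0.3,"rz":0.3},{"x":0.75,"y":-1,"z":0.3,"rz":0.3},{"x":0.75,"y":-1,"rz":0.3},{"x":0.75,"y":-1,"rz":0.3},{"x":0.75,"y":-1,"rz":0.3},{"x":0.75,"y":-1,"rz":0.3}]' 40; python3 -m jog '[{"x":0}]'
```

```text
validation failed for argument at $[0]...
validation failed for argument at $[0]...
```

```bash
python3 -m jog '[{"x":0.75,"y":-0.9,"z":0.3,"rx":0,"ry":0,"rz":0.3,"jaw":-1},{"x":0.75,"y":-1,"z":0.3,"rx":0,"ry":0,"rz":0.3,"jaw":-1},{"x":0.75,"y":-1,"z":0.3,"rx":0,"ry":0,"rz":0.3,"jaw":-1},{"x":0.75,"y":-1,"z":0.3,"rx":0,"ry":0,"rz":0.3,"jaw":-1},{"x":0.75,"y":-1,"z":0,"rx":0,"ry":0,"rz":0.3,"jaw":-1},{"x":0.75,"y":-1,"z":0,"rx":0,"ry":0,"rz":0.3,"jaw":-1},{"x":0.75,"y":-1,"z":0,"rx":0,"ry":0,"rz":0.3,"jaw":-1},{"x":0.75,"y":-1,"z":0,"rx":0,"ry":0,"rz":0.3,"jaw":-1}]' 40
```

```text
clock: 1.1
tcp_pos: [0.5232, 0.2425, 0.2904]
orientation: [0.129, -3.139, 0.0]
contact_force: [1.2, 0.4, -0.2]
grip_width: 0.0
gripper_force: 0.0
```

```bash
python3 -m jog '[{"x":0.2,"y":0,"z":0,"rx":0,"ry":0,"rz":0,"jaw":-1},{"x":0,"y":0,"z":0,"rx":0,"ry":0,"rz":0,"jaw":-1},{"x":0,"y":0,"z":0,"rx":0,"ry":0,"rz":0,"jaw":-1}]'; python3 -c "
from h import *
cv2.imwrite('pics/w1.png',grab_frame('side')[150:390,200:440][:,:,::-1].repeat(2,0).repeat(2,1));print(get_obs()['joints'],get_obs()['contact_force'])"
```

```text
clock: 1.48
tcp_pos: [0.5331, 0.2462, 0.2902]
orientation: [0.13, -3.138, -0.0]
contact_force: [0.3, 1.4, -0.3]
grip_width: -0.0001
gripper_force: 0.0
[-0.66359556  0.28207198  0.1564255   1.70972873 -0.0482962   1.15419058
  1.16032446] [-0.11597969 -0.92585964  0.36366801]
```

View pics/w1.png

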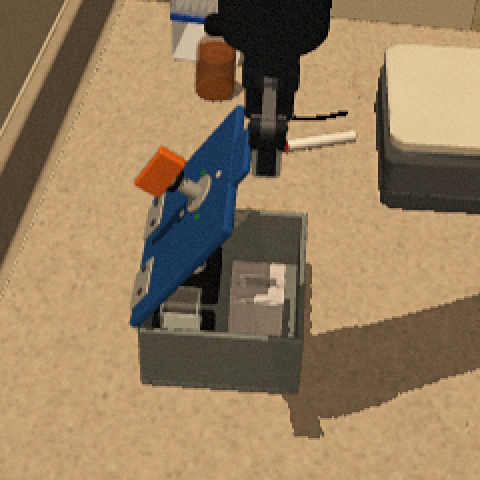

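The gripper is shut and upright over the case, with its tip at crop (265,170), still short of the lid. The rows were cut short by the speed limits, so I'll continue.

```bash
python3 -m jog '[{"x":0.4,"y":-0.4,"z":0.2,"rx":0,"ry":0,"rz":0,"jaw":-1},{"x":0.4,"y":-0.4,"z":0,"rx":0,"ry":0,"rz":0,"jaw":-1},{"x":0.4,"y":-0.4,"z":0,"rx":0,"ry":0,"rz":0,"jaw":-1},{"x":0,"y":-0.4,"z":0,"rx":0,"ry":0,"rz":0,"jaw":-1},{"x":0,"y":0,"z":0,"rx":0,"ry":0,"rz":0,"jaw":-1}]'
```

```text
clock: 2.15
tcp_pos: [0.6058, 0.1466, 0.3026]
orientation: [0.122, -3.139, 0.001]
contact_force: [-0.4, 0.6, 0.6]
grip_width: -0.0
gripper_force: 0.0
```

```bash
python3 -m jog '[{"x":-0.16,"y":0.05,"z":-0.4,"rx":0,"ry":0,"rz":0,"jaw":-1},{"x":0,"y":0,"z":-0.4,"rx":0,"ry":0,"rz":0,"jaw":-1},{"x":0,"y":0,"z":-0.35,"rx":0,"ry":0,"rz":0,"jaw":-1},{"x":0,"y":0,"z":-0.25,"rx":0,"ry":0,"rz":0,"jaw":-1},{"x":0,"y":0,"z":0,"rx":0,"ry":0,"rz":0,"jaw":-1}]';python3 -c "
from h import *
cv2.imwrite('pics/w2.png',np.hstack([grab_frame('side')[150:350,200:400],grab_frame('scene')[100:300,200:400]])[:,:,::-1].repeat(2,0).repeat(2,1))"
```

```text
clock: 2.78
tcp_pos: [0.5957, 0.1523, 0.2177]
orientation: [0.128, -3.137, 0.0]
contact_force: [-0.8, -0.3, 0.8]
grip_width: -0.0001
gripper_force: 0.0
```

View pics/w2.png

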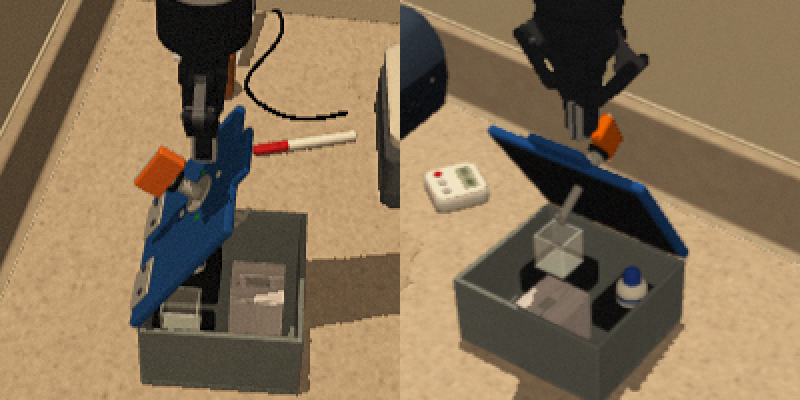

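The shut fingers now stand behind the lid's outer face, just above the knob side of the tab. I'll push along the arc.

```bash
python3 -m jog '[{"x":-0.15,"y":-0.01,"z":0.02,"rx":0,"ry":0,"rz":0,"jaw":-1},{"x":-0.15,"y":-0.01,"z":0.02,"rx":0,"ry":0,"rz":0,"jaw":-1},{"x":-0.13,"y":-0.01,"z":-0.095,"rx":0,"ry":0,"rz":0,"jaw":-1},{"x":-0.13,"y":-0.01,"z":-0.095,"rx":0,"ry":0,"rz":0,"jaw":-1},{"x":-0.13,"y":-0.01,"z":-0.095,"rx":0,"ry":0,"rz":0,"jaw":-1}]'; python3 -m jog '[{"x":-0.13,"y":-0.01,"z":-0.133,"rx":0,"ry":0,"rz":0,"jaw":-1},{"x":-0.13,"y":-0.01,"z":-0.133,"rx":0,"ry":0,"rz":0,"jaw":-1},{"x":-0.13,"y":-0.01,"z":-0.133,"rx":0,"ry":0,"rz":0,"jaw":-1}]'
```

```text
clock: 3.5
tcp_pos: [0.5552, 0.1485, 0.2037]
orientation: [-0.126, 3.138, 0.001]
contact_force: [2.8, 0.4, 1.4]
grip_width: 0.0003
gripper_force: 1.6
clock: 3.88
tcp_pos: [0.5318, 0.1465, 0.1792]
orientation: [-0.126, 3.139, 0.0]
contact_force: [3.1, 0.8, 1.8]
grip_width: 0.0003
gripper_force: 1.3
```

```bash
python3 -m jog '[{"x":-0.09,"y":-0.01,"z":-0.15,"rx":0,"ry":0,"rz":0,"jaw":-1},{"x":-0.09,"y":-0.01,"z":-0.15,"rx":0,"ry":0,"rz":0,"jaw":-1},{"x":-0.09,"y":-0.01,"z":-0.15,"rx":0,"ry":0,"rz":0,"jaw":-1},{"x":-0.055,"y":-0.005,"z":-0.13,"rx":0,"ry":0,"rz":0,"jaw":-1},{"x":-0.055,"y":-0.005,"z":-0.13,"rx":0,"ry":0,"rz":0,"jaw":-1},{"x":-0.055,"y":-0.005,"z":-0.13,"rx":0,"ry":0,"rz":0,"jaw":-1},{"x":-0.055,"y":-0.005,"z":-0.13,"rx":0,"ry":0,"rz":0,"jaw":-1}]'; python3 -m jog '[{"x":-0.02,"y":0,"z":-0.06,"rx":0,"ry":0,"rz":0,"jaw":-1},{"x":-0.02,"y":0,"z":-0.06,"rx":0,"ry":0,"rz":0,"jaw":-1},{"x":-0.01,"y":0,"z":-0.06,"rx":0,"ry":0,"rz":0,"jaw":-1},{"x":-0.01,"y":0,"z":-0.06,"rx":0,"ry":0,"rz":0,"jaw":-1}]'
```

```text
clock: 4.75
tcp_pos: [0.5032, 0.1434, 0.1214]
orientation: [-0.125, 3.138, 0.0]
contact_force: [2.4, -0.1, 1.4]
grip_width: -0.0002
gripper_force: 1.1
clock: 5.25
tcp_pos: [0.499, 0.1431, 0.1071]
orientation: [0.125, -3.139, 0.001]
contact_force: [1.5, -1.7, 2.1]
grip_width: -0.0002
gripper_force: 1.0
```

```bash
python3 -m jog '[{"x":-0.01,"y":0,"z":-0.05,"rx":0,"ry":0,"rz":0,"jaw":-1},{"x":-0.01,"y":0,"z":-0.05,"rx":0,"ry":0,"rz":0,"jaw":-1},{"x":0,"y":0,"z":-0.05,"rx":0,"ry":0,"rz":0,"jaw":-1},{"x":0,"y":0,"z":-0.04,"rx":0,"ry":0,"rz":0,"jaw":-1},{"x":0,"y":0,"z":-0.03,"rx":0,"ry":0,"rz":0,"jaw":-1}]'; python3 -m jog '[{"x":0,"y":0,"z":-0.03,"rx":0,"ry":0,"rz":0,"jaw":-1},{"x":0,"y":0,"z":-0.03,"rx":0,"ry":0,"rz":0,"jaw":-1}]'
```

```text
clock: 5.88
tcp_pos: [0.4972, 0.1434, 0.0938]
orientation: [0.126, -3.138, 0.0]
contact_force: [-1.4, -0.7, 2.8]
grip_width: 0.0002
gripper_force: 1.1
clock: 6.12
tcp_pos: [0.4976, 0.1437, 0.0903]
orientation: [0.126, -3.138, -0.0]
contact_force: [-1.7, 0.1, 3.0]
grip_width: -0.0001
gripper_force: 1.1
```

```bash
python3 -m jog '[{"x":0,"y":0,"z":-0.02,"rx":0,"ry":0,"rz":0,"jaw":-1},{"x":0,"y":0,"z":-0.02,"rx":0,"ry":0,"rz":0,"jaw":-1}]'; python3 -m jog '[{"x":0,"y":0,"z":-0.02,"rx":0,"ry":0,"rz":0,"jaw":-1},{"x":0,"y":0,"z":0,"rx":0,"ry":0,"rz":0,"jaw":-1}]'
```

```text
clock: 6.38
tcp_pos: [0.4977, 0.1437, 0.0898]
orientation: [0.125, -3.138, -0.001]
contact_force: [-10.8, -3.1, 32.8]
grip_width: 0.0001
gripper_force: 16.5
clock: 6.62
tcp_pos: [0.4977, 0.1437, 0.0898]
orientation: [0.125, -3.138, -0.002]
contact_force: [-13.3, -3.8, 36.3]
grip_width: 0.0003
gripper_force: 18.1
```

The lid is on its stop. I'll back off, open the gripper and check the knob.

```bash
python3 -m jog '[{"x":0,"y":0,"z":0.2,"rx":0,"ry":0,"rz":0,"jaw":-1},{"x":0,"y":0,"z":0.5,"rx":0,"ry":0,"rz":0,"jaw":-1},{"x":0,"y":0,"z":0.6,"rx":0,"ry":0,"rz":0,"jaw":0},{"x":0.1,"y":0.02,"z":0.6,"rx":0,"ry":0,"rz":0,"jaw":1},{"x":0.35,"y":0.02,"z":0.3,"rx":0,"ry":0,"rz":0,"jaw":1},{"x":0.34,"y":0.03,"z":0,"rx":0,"ry":0,"rz":0,"jaw":1},{"x":0,"y":0,"z":0,"rx":0,"ry":0,"rz":0,"jaw":1},{"x":0,"y":0,"z":0,"rx":0,"ry":0,"rz":0,"jaw":1}]';python3 - <<'E'
from h import *
np.set_printoptions(precision=4,suppress=True)
w=grab_frame('wrist')[:,:,::-1];s=grab_frame('side')[:,:,::-1]
cv2.imwrite('pics/w3.png',w);cv2.imwrite('pics/s3.png',s)
m=cv2.inRange(cv2.cvtColor(w,cv2.COLOR_BGR2HSV),(5,180,90),(15,255,255))
k,l,st,ce=cv2.connectedComponentsWithStats(m);j=1+np.argmax(st[1:,4]);print(st[j],ce[j])
p=np.argwhere(l==j)[:,::-1].astype(np.float32);b=cv2.boxPoints(cv2.minAreaRect(p))
for q in b: print(q,plane('wrist',*map(float,q),.147))
print(plane('wrist',*ce[j],.147)); print(ray('wrist',320,240))
cv2.imwrite('pics/c3.png',np.hstack([cv2.resize(w,(480,360)),cv2.resize(s[180:380,230:407],(318,360))]))
E
```

```text
clock: 7.62
tcp_pos: [0.5445, 0.1476, 0.2184]
orientation: [0.126, -3.138, 0.0]
contact_force: [0.7, 0.3, -0.8]
grip_width: 0.0854
gripper_force: 0.0
[312 213  26  82 757] [325.0806 254.4214]
[310.5984 213.582 ] [0.5206 0.1388 0.147 ]
[331.3361 211.6967] [0.5187 0.1496 0.147 ]
[338.7459 293.2049] [0.564  0.1576 0.147 ]
[318.0082 295.0902] [0.566  0.1463 0.147 ]
[0.5423 0.1483 0.147 ]
(array([0.4789, 0.1423, 0.3612]), array([ 0.2512,  0.0118, -0.9679]))
```

View pics/c3.png

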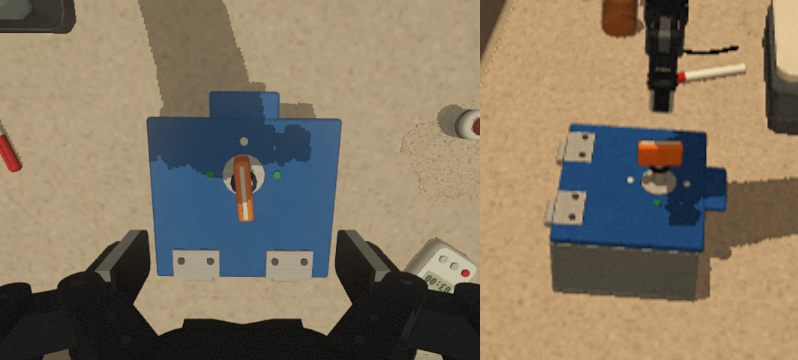

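The lid is flat and shut. The wing lies along the case's x, centred at (0.542, 0.148), and the gripper is right above it. I'll descend and grip.

```bash
python3 -m jog '[{"x":-0.03,"y":0.01,"z":-0.4,"rx":0,"ry":0,"rz":0.3,"jaw":1},{"x":0,"y":0,"z":-0.5,"rx":0,"ry":0,"rz":0,"jaw":0},{"x":0,"y":0,"z":-0.4,"rx":0,"ry":0,"rz":0,"jaw":0},{"x":0,"y":0,"z":-0.3,"rx":0,"ry":0,"rz":0,"jaw":0},{"x":0,"y":0,"z":0,"rx":0,"ry":0,"rz":0,"jaw":0},{"x":0,"y":0,"z":0,"rx":0,"ry":0,"rz":0,"jaw":-0.4}]' 40;python3 -c "
from h import *
print(get_obs()['contact_force'],get_obs()['moment'])"; python3 -m jog '[{"x":0,"y":0,"z":0,"rx":0,"ry":0,"rz":0,"jaw":-1},{"x":0,"y":0,"z":0,"rx":0,"ry":0,"rz":0,"jaw":-1},{"x":0,"y":0,"z":0,"rx":0,"ry":0,"rz":0,"jaw":-1},{"x":0,"y":0,"z":0,"rx":0,"ry":0,"rz":0,"jaw":-1}]';python3 -c "
from h import *
print(get_obs()['contact_force'],get_obs()['moment'])"
```

```text
clock: 8.48
tcp_pos: [0.544, 0.1484, 0.1237]
orientation: [-0.208, 3.134, 0.001]
contact_force: [-0.4, 0.5, 0.4]
grip_width: 0.0261
gripper_force: 0.0
[-0.4247469   0.50972023  0.3588405 ] [-0.01879978 -0.04349733 -0.06836774]
clock: 8.98
tcp_pos: [0.5441, 0.1485, 0.1234]
orientation: [-0.208, 3.133, 0.001]
contact_force: [1.3, -0.7, 2.4]
grip_width: 0.0114
gripper_force: 41.9
[ 1.28748161 -0.69073769  2.42885796] [ 0.04244497 -0.33169377  0.00594491]
```

```bash
python3 -m jog '[{"x":0,"y":0,"z":-0.017,"rx":0,"ry":0,"rz":0,"jaw":-1},{"x":0,"y":0,"z":-0.017,"rx":0,"ry":0,"rz":0,"jaw":-1},{"x":0,"y":0,"z":-0.017,"rx":0,"ry":0,"rz":0,"jaw":-1},{"x":0,"y":0,"z":0,"rx":0,"ry":0,"rz":0,"jaw":-1}]';python3 -m jog '[{"x":0,"y":0,"z":-0.017,"rx":0,"ry":0,"rz":0,"jaw":-1},{"x":0,"y":0,"z":0,"rx":0,"ry":0,"rz":0,"jaw":-1}]'; python3 -m jog '[{"x":0,"y":0,"z":-0.017,"rx":0,"ry":0,"rz":0,"jaw":-1},{"x":0,"y":0,"z":0,"rx":0,"ry":0,"rz":0,"jaw":-1}]'
```

```text
clock: 9.48
tcp_pos: [0.5441, 0.1485, 0.12]
orientation: [-0.208, 3.134, 0.0]
contact_force: [3.2, 1.0, 3.3]
grip_width: 0.0114
gripper_force: 42.0
clock: 9.72
tcp_pos: [0.544, 0.1484, 0.119]
orientation: [-0.208, 3.134, 0.0]
contact_force: [3.9, 1.4, 2.6]
grip_width: 0.011
gripper_force: 42.1
clock: 9.98
tcp_pos: [0.544, 0.1484, 0.118]
orientation: [-0.208, 3.134, 0.0]
contact_force: [3.9, 0.6, 4.1]
grip_width: 0.0112
gripper_force: 42.1
```

```bash
python3 -m jog '[{"x":0,"y":0,"z":-0.017,"rx":0,"ry":0,"rz":0,"jaw":-1},{"x":0,"y":0,"z":0,"rx":0,"ry":0,"rz":0,"jaw":-1}]';python3 -m jog '[{"x":0,"y":0,"z":-0.012,"rx":0,"ry":0,"rz":0,"jaw":-1},{"x":0,"y":0,"z":0,"rx":0,"ry":0,"rz":0,"jaw":-1}]'
```

```text
clock: 10.22
tcp_pos: [0.544, 0.1484, 0.1169]
orientation: [-0.208, 3.134, 0.0]
contact_force: [4.7, 1.3, 2.7]
grip_width: 0.0108
gripper_force: 42.1
clock: 10.48
tcp_pos: [0.544, 0.1484, 0.1162]
orientation: [-0.208, 3.134, 0.0]
contact_force: [4.5, 1.4, 2.6]
grip_width: 0.0114
gripper_force: 42.1
```

```bash
python3 -m jog '[{"x":0,"y":0,"z":-0.012,"rx":0,"ry":0,"rz":0,"jaw":-1},{"x":0,"y":0,"z":0,"rx":0,"ry":0,"rz":0,"jaw":-1}]'
```

```text
clock: 10.72
tcp_pos: [0.544, 0.1484, 0.1155]
orientation: [-0.208, 3.134, 0.0]
contact_force: [5.5, 0.9, 3.7]
grip_width: 0.0114
gripper_force: 42.2
```

```bash
python3 -m jog '[{"x":0.006,"y":0,"z":-0.017,"rx":0,"ry":0,"rz":0,"jaw":-1},{"x":0,"y":0,"z":0,"rx":0,"ry":0,"rz":0,"jaw":-1}]'
```

```text
clock: 10.98
tcp_pos: [0.544, 0.1484, 0.1144]
orientation: [-0.208, 3.134, 0.0]
contact_force: [4.8, 1.3, 3.5]
grip_width: 0.0112
gripper_force: 42.2
```

```bash
python3 -m jog '[{"x":0,"y":0,"z":-0.017,"rx":0,"ry":0,"rz":0,"jaw":-1},{"x":0,"y":0,"z":0,"rx":0,"ry":0,"rz":0,"jaw":-1}]'
```

```text
clock: 11.22
tcp_pos: [0.544, 0.1484, 0.1133]
orientation: [-0.208, 3.134, 0.0]
contact_force: [5.0, 1.3, 3.8]
grip_width: 0.011
gripper_force: 42.2
```

```bash
python3 -m jog '[{"x":0,"y":0,"z":-0.015,"rx":0,"ry":0,"rz":0,"jaw":-1},{"x":0,"y":0,"z":0,"rx":0,"ry":0,"rz":0,"jaw":-1}]'
```

```text
clock: 11.48
tcp_pos: [0.544, 0.1484, 0.1124]
orientation: [-0.208, 3.134, 0.0]
contact_force: [4.8, 1.8, 4.4]
grip_width: 0.0113
gripper_force: 42.2
```

```bash
python3 -m jog '[{"x":0.006,"y":0,"z":-0.015,"rx":0,"ry":0,"rz":0,"jaw":-1},{"x":0,"y":0,"z":0,"rx":0,"ry":0,"rz":0,"jaw":-1}]'
```

```text
clock: 11.72
tcp_pos: [0.5441, 0.1484, 0.1116]
orientation: [0.208, -3.134, -0.0]
contact_force: [2.7, 1.5, 6.5]
grip_width: 0.0112
gripper_force: 42.6
```

```bash
python3 -m jog '[{"x":0,"y":0,"z":-0.015,"rx":0,"ry":0,"rz":0,"jaw":-1},{"x":0,"y":0,"z":0,"rx":0,"ry":0,"rz":0,"jaw":-1}]'; python3 -c "
from h import *
print(get_obs()['moment'])"
```

```text
clock: 11.98
tcp_pos: [0.5441, 0.1484, 0.1112]
orientation: [0.208, -3.134, -0.001]
contact_force: [2.5, 1.6, 11.1]
grip_width: 0.011
gripper_force: 43.3
[ 0.3083127  -0.54477577  0.01814279]
```

Force jumps at z≈0.111 (about 12 mm deep), which is the rubber stop being touched at 11 N. I'll ease off slightly and start turning clockwise.

```bash
python3 -m jog '[{"x":0,"y":0,"z":0.003,"rx":0,"ry":0,"rz":0,"jaw":-1},{"x":0,"y":0,"z":0,"rx":0,"ry":0,"rz":-0.3,"jaw":-1},{"x":0,"y":0,"z":0,"rx":0,"ry":0,"rz":-0.4,"jaw":-1},{"x":0,"y":0,"z":0,"rx":0,"ry":0,"rz":-0.5,"jaw":-1},{"x":0,"y":0,"z":0,"rx":0,"ry":0,"rz":-0.5,"jaw":-1}]'; python3 -c "
from h import *
print(get_obs()['moment'])"
```

```text
clock: 12.6
tcp_pos: [0.5441, 0.1483, 0.1113]
orientation: [-0.262, -3.13, -0.0]
contact_force: [2.0, 1.3, 11.3]
grip_width: 0.0108
gripper_force: 43.0
[ 0.16060884 -0.57972204  0.00431174]
```

```bash
python3 -m jog '[{"x":0,"y":0,"z":0.003,"rx":0,"ry":0,"rz":-0.6,"jaw":-1},{"x":0,"y":0,"z":0,"rx":0,"ry":0,"rz":-0.6,"jaw":-1},{"x":0,"y":0,"z":0,"rx":0,"ry":0,"rz":-0.6,"jaw":-1},{"x":0,"y":0,"z":0,"rx":0,"ry":0,"rz":-0.6,"jaw":-1}]'; python3 -c "
from h import *
print(get_obs()['moment'])"
```

```text
clock: 13.1
tcp_pos: [0.5441, 0.1482, 0.1113]
orientation: [-0.908, -3.007, -0.0]
contact_force: [3.3, 0.8, 9.9]
grip_width: 0.011
gripper_force: 42.9
[ 0.07961759 -0.60843351  0.05423544]
```

```bash
python3 -m jog '[{"x":0.005,"y":0,"z":0,"rx":0,"ry":0,"rz":-0.6,"jaw":-1},{"x":0,"y":0,"z":0,"rx":0,"ry":0,"rz":-0.6,"jaw":-1},{"x":0,"y":0,"z":0,"rx":0,"ry":0,"rz":-0.6,"jaw":-1},{"x":0,"y":0,"z":0,"rx":0,"ry":0,"rz":-0.6,"jaw":-1}]'; python3 -c "
from h import *
print(get_obs()['moment'])"
```

```text
clock: 13.6
tcp_pos: [0.544, 0.148, 0.1113]
orientation: [-1.514, -2.752, 0.001]
contact_force: [1.8, 0.6, 11.0]
grip_width: 0.0114
gripper_force: 43.1
[ 0.07367216 -0.44697467  0.02707669]
```

```bash
python3 -m jog '[{"x":0,"y":0,"z":0.002,"rx":0,"ry":0,"rz":-0.6,"jaw":-1},{"x":0,"y":0,"z":0,"rx":0,"ry":0,"rz":-0.6,"jaw":-1},{"x":0,"y":0,"z":0,"rx":0,"ry":0,"rz":-0.6,"jaw":-1},{"x":0,"y":0,"z":0,"rx":0,"ry":0,"rz":-0.5,"jaw":-1},{"x":0,"y":0,"z":0,"rx":0,"ry":0,"rz":-0.4,"jaw":-1},{"x":0,"y":0,"z":0,"rx":0,"ry":0,"rz":0,"jaw":-1}]'; python3 -c "
from h import *
print(get_obs()['moment'])"
```

```text
clock: 14.35
tcp_pos: [0.5439, 0.148, 0.1113]
orientation: [-2.112, -2.325, 0.002]
contact_force: [1.2, 0.2, 10.1]
grip_width: 0.0109
gripper_force: 43.1
[ 0.0795987  -0.33672876 -0.05707468]
```

```bash
python3 -m jog '[{"x":0,"y":0,"z":0.017,"rx":0,"ry":0,"rz":-0.1,"jaw":-1},{"x":0,"y":0,"z":0.017,"rx":0,"ry":0,"rz":0,"jaw":-1},{"x":0,"y":0,"z":0.017,"rx":0,"ry":0,"rz":0,"jaw":-1},{"x":0,"y":0,"z":0,"rx":0,"ry":0,"rz":0,"jaw":-1}]'; python3 -c "
from h import *
print(get_obs()['moment'])"
```

```text
clock: 14.85
tcp_pos: [0.5439, 0.148, 0.1139]
orientation: [-2.13, -2.308, 0.002]
contact_force: [2.6, 0.6, 4.7]
grip_width: 0.0114
gripper_force: 42.2
[-0.04230508 -0.48472617 -0.0562632 ]
```

```bash
python3 -m jog '[{"x":0,"y":0,"z":0.012,"rx":0,"ry":0,"rz":0,"jaw":-1},{"x":0,"y":0,"z":0,"rx":0,"ry":0,"rz":0,"jaw":-1}]'
```

```text
clock: 15.1
tcp_pos: [0.5439, 0.148, 0.1146]
orientation: [-2.13, -2.308, 0.002]
contact_force: [0.6, -0.2, 4.4]
grip_width: 0.0109
gripper_force: 42.2
```

```bash
python3 -m jog '[{"x":0,"y":0,"z":0.012,"rx":0,"ry":0,"rz":0,"jaw":-1},{"x":0,"y":0,"z":0,"rx":0,"ry":0,"rz":0,"jaw":-1}]'
```

```text
clock: 15.35
tcp_pos: [0.5439, 0.148, 0.1154]
orientation: [-2.13, -2.308, 0.002]
contact_force: [-0.6, 0.0, 3.3]
grip_width: 0.0109
gripper_force: 42.2
```

```bash
python3 -m jog '[{"x":0,"y":0,"z":0.012,"rx":0,"ry":0,"rz":0,"jaw":-1},{"x":0,"y":0,"z":0,"rx":0,"ry":0,"rz":0,"jaw":-1}]'
```

```text
clock: 15.6
tcp_pos: [0.544, 0.148, 0.1161]
orientation: [-2.13, -2.308, 0.002]
contact_force: [-0.4, -0.9, 3.8]
grip_width: 0.0114
gripper_force: 42.1
```

```bash
python3 -m jog '[{"x":0,"y":0,"z":0.012,"rx":0,"ry":0,"rz":0,"jaw":-1},{"x":0,"y":0,"z":0,"rx":0,"ry":0,"rz":0,"jaw":-1}]'
```

```text
clock: 15.85
tcp_pos: [0.544, 0.1481, 0.1169]
orientation: [-2.13, -2.308, 0.001]
contact_force: [-1.7, -1.3, 3.6]
grip_width: 0.0112
gripper_force: 42.1
```

```bash
python3 -m jog '[{"x":0,"y":0,"z":0.01,"rx":0,"ry":0,"rz":0,"jaw":-1},{"x":0,"y":0,"z":0,"rx":0,"ry":0,"rz":0,"jaw":-1}]'
```

```text
clock: 16.1
tcp_pos: [0.544, 0.1481, 0.1174]
orientation: [-2.13, -2.308, 0.001]
contact_force: [-2.9, -3.0, 3.1]
grip_width: 0.0108
gripper_force: 42.0
```

Risen 6.2 mm with only the spring load, and the last bit can be released. I'll open gently, check, and retreat.

```bash
python3 -m jog '[{"x":0,"y":0,"z":0,"rx":0,"ry":0,"rz":0,"jaw":-0.6},{"x":0,"y":0,"z":0,"rx":0,"ry":0,"rz":0,"jaw":-0.2},{"x":0,"y":0,"z":0,"rx":0,"ry":0,"rz":0,"jaw":0.2},{"x":0,"y":0,"z":0,"rx":0,"ry":0,"rz":0,"jaw":0.4},{"x":0,"y":0,"z":0.3,"rx":0,"ry":0,"rz":0,"jaw":0.6},{"x":0,"y":0,"z":0.6,"rx":0,"ry":0,"rz":0,"jaw":0.6},{"x":0,"y":0,"z":0.8,"rx":0,"ry":0,"rz":0,"jaw":0.6},{"x":0,"y":0,"z":0,"rx":0,"ry":0,"rz":0,"jaw":0.6}]'; python3 - <<'E'
from h import *
w=grab_frame('wrist')[:,:,::-1];s=grab_frame('side')[:,:,::-1]
cv2.imwrite('pics/c4.png',np.hstack([cv2.resize(w,(480,360)),cv2.resize(s[180:380,230:407],(318,360))]))
m=cv2.inRange(cv2.cvtColor(w,cv2.COLOR_BGR2HSV),(5,180,90),(15,255,255))
k,l,st,ce=cv2.connectedComponentsWithStats(m);j=1+np.argmax(st[1:,4])
p=np.argwhere(l==j)[:,::-1].astype(np.float32)
for q in cv2.boxPoints(cv2.minAreaRect(p)): print(q,plane('wrist',*map(float,q),.142))
E
```

```text
clock: 17.1
tcp_pos: [0.5473, 0.1485, 0.2245]
orientation: [2.129, 2.306, 0.012]
contact_force: [-0.1, -0.3, 0.2]
grip_width: 0.0682
gripper_force: 0.0
[306. 212.] [0.53384886 0.17153865 0.142     ]
[325. 212.] [0.54413772 0.17236049 0.142     ]
[325. 287.] [0.5476535  0.12906044 0.142     ]
[306. 287.] [0.53684443 0.12819874 0.142     ]
```

View pics/c4.png

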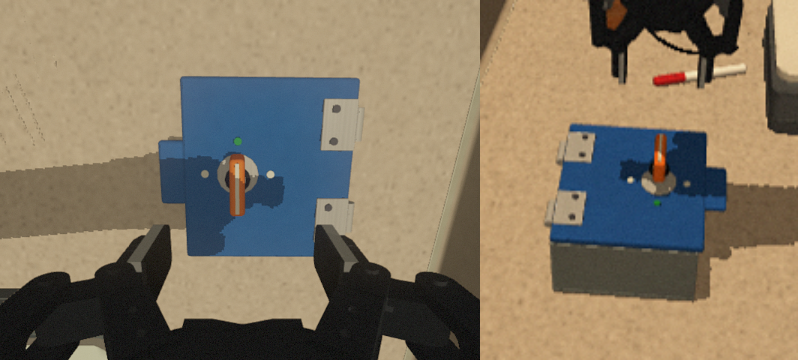

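The lid is shut, and the wing points at the green dots with a yaw of about 4.2°, matching the case. I'll check the knob's height numerically in the side view.

```bash
python3 - <<'E'
from h import *
def mask(s):
    m=cv2.inRange(cv2.cvtColor(s,cv2.COLOR_BGR2HSV),(5,180,60),(16,255,255));m[:230]=0;m[310:]=0;m[:,:290]=0;m[:,350:]=0
    y,x=np.nonzero(m);return x.min(),x.max(),y.min(),y.max()
print("locked",mask(np.ascontiguousarray(grab_frame('side')[:,:,::-1])),"up",mask(cv2.imread('pics/s3.png')))
c=np.array([.5425,.1495]);ex=np.array([.9972,.075]);ey=np.array([-.075,.9972])
P=lambda a,b,z:np.round(proj('side',np.r_[c+a*ex+b*ey,z]),1)
print("up pred top/bot",P(.023,-.006,.147),P(-.023,.006,.119))
for d in(0,3,6,9,12):print(d,P(0,-.023,.147-d/1e3),P(0,.023,.119-d/1e3))
E
```

```text
locked (np.int64(326), np.int64(333), np.int64(255), np.int64(280)) up (np.int64(318), np.int64(342), np.int64(259), np.int64(272))
up pred top/bot [318.8 256.8] [342.8 273.7]
0 [331.7 251.3] [330.  279.5]
3 [331.7 252.5] [329.9 280.6]
6 [331.6 253.6] [329.9 281.8]
9 [331.5 254.8] [329.8 282.9]
12 [331.5 256. ] [329.8 284. ]
```

```bash
python3 -c "
from bench import r
print(r.hand_in())"
```

```text
the job is handed in; nothing more can be done
None
```

The lid is shut and the knob was turned a quarter turn clockwise; when I let go, the wing stayed pointing at the green dots. The side view suggests the pin has dropped into the detent. The job is handed in at about 17 s, verdict unseen.

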